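# Square a flat-edged hub disc against the sprung bar of a bench jig and cap it

## Robot

A 6-joint arm with a two-finger parallel gripper is mounted at the origin on the work surface. World frame = base frame: x ahead of the robot, y to its left, z up, the work surface at z = 0. Lengths are in m, angles in rad, forces in N, time in s.
With the tool pointing down it reaches from about 0.325 to 0.775 m from the base axis. Payload 5.5 kg.
Tool frame: the origin (TCP) lies at the very end of the fingers, on their centre line; the grasp point (between the pads) lies 19 mm behind it; z points along the fingers, y is the line along which they close (so a half turn about z gives the same grasp; the last joint's range is limited). The gripper opens to 85 mm and grips with 20 to 120 N. Pads are 22 mm wide; open, the fingers measure 114 mm over their backs; the gripper's body (76 mm by 85 mm) begins 54 mm behind the grasp point. The pads swing forward as they close: fully open they stand 13 mm farther back than shut.
Start: joints at [-1.367, 0.091, 1.231, -0, 1.82, -0.057], TCP at [0.155, -0.58, 0.231] pointing down, gripper open.
Joint ranges: [-2.87, 2.87], [-0.86, 2.18], [0.17, 2.46], [-1.51, 4.65], [0.06, 2.69], [-2.65, 2.65]. Speed limits (rad/s): [2.57, 2.57, 3.01, 3.14, 3.14, 3.14].

## Interface

Orientations are given as a unit quaternion [w, x, y, z].
In Python, from station import state, camera, job_done gives the robot as it stands.
- The arm moves only by the shell command python3 -m pendant 'ROWS' [FORCE]. ROWS is a JSON object whose one key "commands" holds a list of rows, each a list of 5 numbers: the opening, from 0 (shut) to 1 (fully open), then the shift along the tool's x, y, z in mm, then the turn about the tool's z in degrees. In form: {"commands": [[grip, dx, dy, dz, spin], ...]}. A call has 1 to 10 rows; each row is the pose to reach, as a shift and turn from the pose commanded when the call began, along the tool's axes at that moment; what a row does not reach only later rows make up. A row lasts 1/12 s, in which the tool goes at most 41.7 mm and 7.16 degrees, less where a joint would pass 70% of its speed; a pose out of reach is approached as far as the arm can. A call with a gripper value outside its range is refused whole. The fingers move at their own pace and stop on an object; FORCE is the grip in N (left out, the last holds). Time passes only in rows, so rows that repeat a pose let the fingers close. It gives the time, the measured TCP pose, the force, the opening and the grip force at its end, in the units of the state.
- state(): the state, without advancing time (a new reading comes with each control period).
- camera(name): name is "scene" or "top" or "wrist"; returns a dict with "color" (420x560x3 uint8, red, green, blue), "z_map" (420x560 float32, m along the optical axis (not along the pixel's ray), 0 where there is no reading), "fx", "fy", "cx", "cy" (pixels), "rvec" (rotation vector, rad) and "tvec" (3), from world to camera coordinates, as OpenCV has them. Camera axes: x right, y down, z forward; pixel columns grow to the right and rows downward; lengths in m; the calibration is good to about 2 mm. A picture is of the moment at which its call begins.
- job_done(): hands the job in; it is judged then, once.
The state is a dict: "clock": time; "q": joint angles; "qd": joint speeds; "tau": joint torques, N m; "tcp_pos": TCP position; "orientation": TCP orientation; "wrist_force": force on the tool from outside, world axes, zero at the start; "ft_torque": the same for the moment, N m; "grip_width": opening from 0.0 (shut) to 1.0 (fully open); "gripper_force": force on a finger pad.
Only numpy, scipy, OpenCV 4.12 (cv2) and the standard library are available. Lean on these libraries where they do the work, as an engineer would, in place of code of your own. Each camera call takes 0.05 s, during which the arm holds its last target. There are 200 camera calls.

## Task

In the bench jig, turn the flat-edged steel disc round on its spindle by pushing its upright peg with a fingertip until its flat lies flush against the sprung alignment bar, and prove it seated by holding a steady push of about 9 N on the peg, the same way round, for a second (never over 20 N; no pinching the peg, no lifting the disc, hands off the bar). Then lower the tall steel collar gently over the spindle until it stands fully home on the disc, and let go with the flat still flush. Do not disturb the other things on the bench.

Things in the scene. Friction and masses are not known exactly. Their poses are not given: they have to be found in the camera images.
- jig: fixed grey-painted jig plate, 170 x 120 x 15 mm (x -67 to +103, y -60 to +60). Origin on the bench under the spindle axis, z up, +x from the spindle to the bar. A round pad 76 mm across, top 20 mm above the bench, carries the disc. The bar, and the spring block behind it (x 86 to 100), stop 31 mm above the bench
- spindle_top (a point): top centre of the jig's upright steel spindle, 50 mm above the bench; the spindle is 18 mm thick, tapering to 10 mm over its last 6 mm. It goes through the disc's bore and the collar
- disc: bare steel disc, 100 mm across, 10 mm thick, 0.6 kg; its 20 mm bore sits loosely on the spindle and it turns either way without limit. One flat, 54 mm long, is cut on its rim 42 mm from the centre. Origin: centre of its underside, 20 mm above the bench. Its +x points square to the flat: flush when this points along the jig's +x. Friction holds it where it is left; it does not turn by itself
- peg_top (a point): top centre of the round steel peg, 12 mm thick, that stands 14 mm up from the disc's top face, 38 mm from the disc's centre on its -x side (across from the flat); this point is 44 mm above the bench
- bar (a joint): travel (m) along the jig's +x of the dark steel alignment bar (70 mm wide, 14 high), sprung towards the spindle with about 6.5 N: about 0.007 to 0.008 on the round rim, about 0 (to -0.001) when the flat is flush. Pushing the peg takes 6 to 15 N on the round rim and falls to 3 to 8 N just before flush; seated, the flat holds against 10 N, but slips past at about 11 N or more
- bar_face (a point): middle of the bar's face that meets the disc, 24 mm above the bench (bar from 17 to 31 mm)
- collar: plain dark steel collar (thick tube) standing on the bench, 40 mm outside, 21 mm bore, 50 mm tall, 0.25 kg. Origin: centre of its underside, z up. Home, it stands on the disc round the spindle, underside 30 mm above the bench. Not the flat bearing ring (62 mm across, 14 high), the oil bottle or the jar that stand in like places
There are look-alikes about, which are no part of the job. There is more than one size of the collar; the one meant has the size given above.

How it is judged:
On the way:
1. the flat lies flush against the bar and holds there against a steady fingertip push of at least 7 N on the disc (angle between the x axis of disc and the x axis of jig, either way round below 0.035 rad and value of joint bar below 0.0015 m and contact force between the fingers and disc above 7 N), for 0.3 s.
At the end, for the whole second after the job is handed in: the disc lies down on the jig's pad with its flat flush on the bar (within 2 degrees, bar travel under 1.5 mm), and the collar stands upright over the spindle (within 4 mm of its axis), its underside resting on the disc (within 2.5 mm), released and at rest (angle between the x axis of disc and the x axis of jig, either way round below 0.035 rad and value of joint bar below 0.0015 m and z of disc in the frame of jig below 0.0215 m and horizontal distance between collar and jig below 0.004 m and z of collar in the frame of jig between 0.027 and 0.0325 m and angle between collar's own z axis and vertical below 0.06 rad and linear speed of each of collar, disc below 0.02 m/s); the robot touches nothing.
It fails at once if the disc or its peg is shoved, pinched or pressed with more than 20 N (contact force between the fingers and disc above 20 N).
It fails at once if the disc is lifted off its pad by more than 6 mm (z of disc in the frame of jig above 0.026 m).
It fails at once if the robot pushes the bar (over 3 N) (contact force between any of the arm, the fingers and bar_c0 above 3 N).
It fails at once if the collar is dropped or rammed onto the disc (over 35 N) (contact force between collar and disc above 35 N).
It fails at once if a bystander is moved by more than 30 mm (distance of any of oiler, race, grease, cog, wrench, pedal, driver from where it was at the start of the episode above 0.03 m).
It also fails if it takes over 72 s, if anything falls off the work surface, if the arm or the gripper's body presses on something with over 40 N, if the wrist force passes 120 N, or if a joint passes its speed limit or range.

## Working session

There is one attempt and no reset: what is moved stays moved. The work goes in short steps, Python scripts to look and compute and a shell command to move; the robot and the scene stay as the last step left them, time stands still between calls to the robot, and variables do not carry over. Pictures are saved under pics/ and viewed, at most 11 in all, crops included, and the job is handed in when it is done.

```bash
ls; mkdir -p pics; python3 - <<'E'
from station import state,camera
import cv2,numpy as np
s=state();print(s)
for n in("scene","top"):
    c=camera(n);np.savez(f"{n}0.npz",**c);cv2.imwrite(f"pics/{n}0.png",cv2.cvtColor(c["color"],cv2.COLOR_RGB2BGR))
    R=cv2.Rodrigues(np.array(c["rvec"]))[0];print(n,c["fx"],c["cx"],c["cy"],-R.T@np.array(c["tvec"]).ravel(),R.tolist())
E
```

```text
pics
{'clock': 0.0, 'q': array([-1.36670128e+00,  9.18391708e-02,  1.23189216e+00, -4.34477189e-05,
        1.81979575e+00, -5.67106309e-02]), 'qd': array([ 4.22829175e-04,  9.71149427e-04,  1.34508503e-03,  8.47010373e-04,
       -4.58195243e-05,  1.01716293e-04]), 'tau': array([-7.95478354e-04, -4.58729017e+01, -4.18023026e+01, -1.93167616e-04,
        1.13329556e-02,  1.77779434e-06]), 'tcp_pos': array([ 0.15463571, -0.57943528,  0.23015911]), 'orientation': array([-9.63036727e-04,  9.91509821e-01,  1.30028225e-01, -9.22134133e-05]), 'wrist_force': array([-0.79009713,  0.21833036,  0.74379407]), 'ft_torque': array([-0.00201011,  0.02490827,  0.00248921]), 'gripper_force': 0.0, 'grip_width': 1.0059647370631752}
scene 461.3108887706008 278.99671857136997 205.95547168139038 [0.97519058 0.42754485 0.76253975] [[-0.6679687056149004, 0.7440368061325674, 0.015067827952392782], [0.5442858774765825, 0.5022474332734589, -0.6719377942561116], [-0.5075142282721748, -0.4406322127242517, -0.7404542938028171]]
top 468.74736313584606 272.94666359098846 211.41576451472537 [0.41293352 0.00496705 1.14657506] [[-0.002507502984871124, -0.9996768572376308, -0.025296116940640684], [-0.9937460862611615, 0.005314987755617229, -0.11153684120406984], [0.11163524743290137, 0.024858238245124037, -0.9934382917534151]]
```

View pics/top0.png

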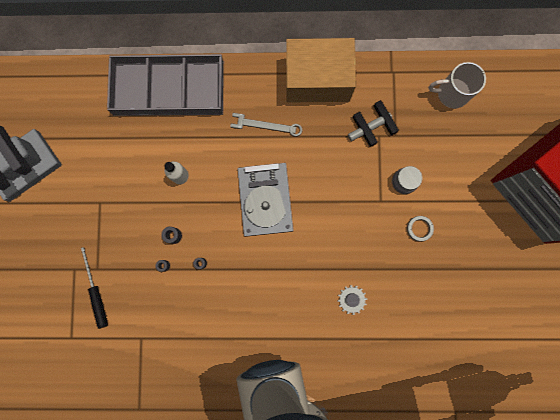

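View pics/scene0.png

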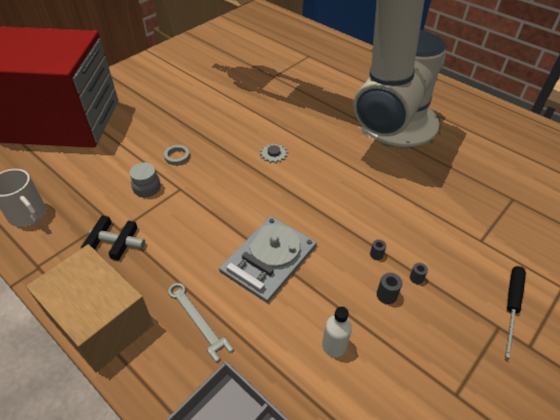

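The top view shows the jig at (265,200), with the spindle near (265,205) and the peg near (250,211). Collar candidates in the top view:
- Large dark tube (171,235)
- Small dark tubes (162,266) and (200,264)
- Flat ring (420,229)
- Jar (407,180)
- Bottle (175,173)

By size I choose (171,235) and check it in a close crop.

```bash
cat > h.py <<'E'
import numpy as np,cv2
def load(f): return dict(np.load(f))
def geo(c):
    R=cv2.Rodrigues(np.array(c["rvec"]).ravel())[0]; return R,np.array(c["tvec"]).ravel()
def ray(c,uv,z):
    R,t=geo(c); o=-R.T@t; d=R.T@np.array([(uv[0]-c["cx"])/c["fx"],(uv[1]-c["cy"])/c["fy"],1]); return o+d*(z-o[2])/d[2]
def cloud(c):
    R,t=geo(c); v,u=np.indices(c["z_map"].shape); Z=c["z_map"]
    P=np.stack([(u-c["cx"])/c["fx"]*Z,(v-c["cy"])/c["fy"]*Z,Z],-1); return (P-t)@R
def tri(ca,a,cb,b):
    A=[];B=[]
    for c,uv in((ca,a),(cb,b)):
        R,t=geo(c);o=-R.T@t;d=R.T@np.array([(uv[0]-c["cx"])/c["fx"],(uv[1]-c["cy"])/c["fy"],1]);d/=np.linalg.norm(d)
        M=np.eye(3)-np.outer(d,d);A.append(M);B.append(M@o)
    return np.linalg.solve(sum(A),sum(B))
E
python3 - <<'E'
from h import *
t=load("top0.npz");s=load("scene0.npz")
def crop(c,x,y,w,h,k): return cv2.resize(cv2.cvtColor(c["color"][y:y+h,x:x+w],cv2.COLOR_RGB2BGR),None,fx=k,fy=k,interpolation=cv2.INTER_CUBIC)
a=np.hstack([crop(t,230,155,70,90,4),crop(t,145,215,70,60,6)[:360]][:1]+[cv2.resize(crop(t,140,215,75,65,6),(480,360))])
b=np.hstack([crop(s,215,210,110,90,4)[:240*2],cv2.resize(crop(s,365,235,70,70,4),(320,360))])
cv2.imwrite("pics/m.png",cv2.resize(np.vstack([a[:,:760],b[:,:760]]),(800,600*1)) if 0 else cv2.resize(np.vstack([a[:, :760],b[:, :760]]),(760*600//720,600)))
for n,uv in (("big",(171,235)),("s1",(162,266)),("s2",(200,264)),("ring",(420,229))):
    P=cloud(t);u,v=uv;print(n,ray(t,uv,0.03),np.percentile(P[v-12:v+13,u-12:u+13,2],[5,50,90,98]))
E
```

```text
big [0.48281516 0.27754283 0.03      ] [-0.00307281  0.00251818  0.05055617  0.05309783]
s1 [0.40903835 0.29747975 0.03      ] [-0.00377686  0.00046393  0.03318918  0.0370867 ]
s2 [0.41354272 0.20668836 0.03      ] [-0.00374066  0.00052515  0.03277381  0.0367954 ]
ring [ 0.49462584 -0.31544708  0.03      ] [-0.00324635  0.00267723  0.01503614  0.01785354]
```

View pics/m.png

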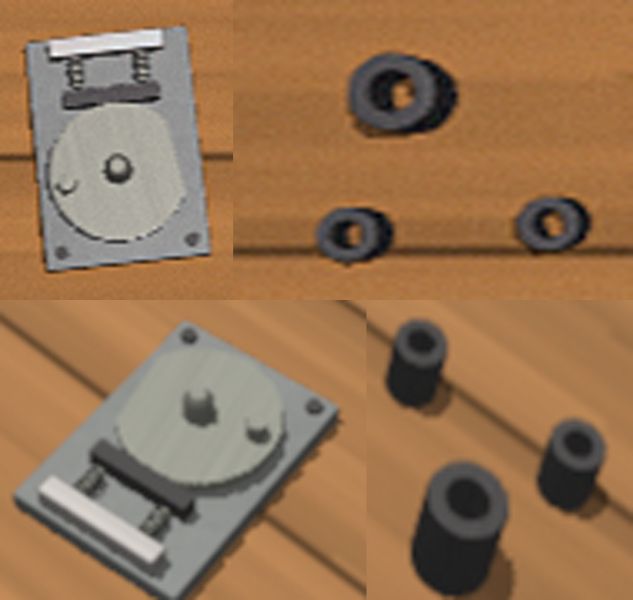

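Crop check: the large tube at (171,235) is 50 mm tall, while the two small ones are only about 34 mm, so the large one is the collar. The peg is left of and slightly below the spindle and the flat faces right, so the disc needs a counterclockwise turn of about 75°. Next come the coarse positions and the wrist camera geometry.

```bash
cat >> h.py <<'E'
from scipy.spatial.transform import Rotation as Ro
def toolR(s): q=s["orientation"]; return Ro.from_quat([q[1],q[2],q[3],q[0]]).as_matrix()
def shift(s,target): return (toolR(s).T@(np.array(target)-s["tcp_pos"])*1000).round(1)
E
python3 - <<'E'
from h import *
from station import state,camera
t=load("top0.npz");s=load("scene0.npz")
sp=tri(t,(265,203.5),s,(215+200/3.33,210+(390-300)/3.33));print("sp",sp,ray(t,(265,204.0),.05))
pg=tri(t,(250,210.5),s,(215+258/3.33,210+(427-300)/3.33));print("peg",pg,ray(t,(250,210.5),.044))
P=cloud(t)
m=(P[...,2]>.040)&(abs(P[...,0]-.48)<.035)&(abs(P[...,1]-.2775)<.035);print("collar",P[m].mean(0),m.sum())
st=state();w=camera("wrist");R,tt=geo(w);o=-R.T@tt
print("cam in tool",toolR(st).T@(o-st["tcp_pos"]),"axis",toolR(st).T@R[2],w["fx"])
T=[sp[0],sp[1],.25];print(toolR(st),shift(st,T))
E
```

```text
sp [0.55427332 0.05206314 0.05022191] [0.55387022 0.05112206 0.05      ]
peg [0.54058077 0.08785706 0.03266623] [0.53930893 0.08697832 0.044     ]
collar [0.48296921 0.27739783 0.04907898] 177
cam in tool [ 0.06720549 -0.00020768 -0.14237404] axis [-2.66580691e-01  7.55044589e-04  9.63812308e-01] 320.42170104665433
[[ 9.66181590e-01  2.57862402e-01 -3.42274990e-04]
 [ 2.57862601e-01 -9.66180022e-01  1.74477884e-03]
 [ 1.19213606e-04 -1.77403312e-03 -9.99998419e-01]] [ 548.9 -507.2  -18.8]
```

```bash
python3 -m pendant '{"commands":[[0,260,-250,15,0],[0,260,-250,15,0],[0,260,-250,15,0],[0,260,-250,15,0],[0,260,-250,15,0],[0,260,-250,15,0],[0,260,-250,15,0],[0,260,-250,15,0],[0,260,-250,15,0],[0,260,-250,15,0]]}' 40
python3 -m pendant '{"commands":[[0,260,-257,15,-6],[0,260,-257,15,-6],[0,260,-257,15,-6],[0,260,-257,15,-6],[0,260,-257,15,-6],[0,260,-257,15,-6],[0,260,-257,15,-6],[0,260,-257,15,-6],[0,260,-257,15,-6],[0,260,-257,15,-6]]}'
python3 - <<'E'
from h import *
from station import state,camera
st=state();w=camera("wrist");np.savez("w1.npz",**w);cv2.imwrite("pics/w1.png",cv2.cvtColor(w["color"],cv2.COLOR_RGB2BGR));print(st["clock"],st["tcp_pos"],toolR(st)[:,0],st["wrist_force"],st["q"])
E
```

```text
clock: 0.98
tcp_pos: [0.3435, -0.2671, 0.2162]
orientation: [-0.001, 0.991, 0.133, 0.001]
wrist_force: [-0.4, 0.3, -0.2]
grip_width: -0.0
gripper_force: 0.0
clock: 1.82
tcp_pos: [0.5279, 0.0485, 0.1995]
orientation: [-0.001, 0.983, 0.184, -0.001]
wrist_force: [-0.2, -1.3, 0.6]
grip_width: 0.001
gripper_force: 0.0
1.8167 [0.52785685 0.04854476 0.19946942] [ 0.93213201  0.36211728 -0.00099779] [-0.20985993 -1.34630311  0.64951392] [ 0.02623205 -0.0998906   1.47732714  0.00204311  1.76593446  1.22688548]
```

View pics/w1.png

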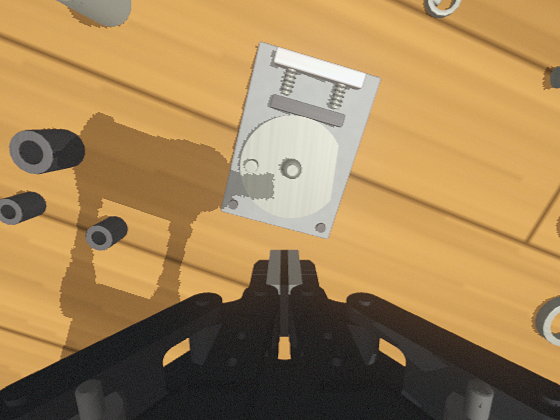

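The wrist view shows the spindle top at (291,169), peg at (251,166), bar face edge (270,107)-(343,126), plate corners (260,42), (380,76), (327,238), (221,206), and the collar top at (37,150). I'll measure these precisely.

```bash
cat > meas.py <<'E'
from h import *
def plate(c,box):
    x0,y0,x1,y1=box;hsv=cv2.cvtColor(c["color"],cv2.COLOR_RGB2HSV);m=np.zeros(hsv.shape[:2],np.uint8)
    m[y0:y1,x0:x1]=(hsv[y0:y1,x0:x1,1]<70)*255
    cs=cv2.findContours(m,cv2.RETR_EXTERNAL,cv2.CHAIN_APPROX_NONE)[0];k=max(cs,key=cv2.contourArea)[:,0,:]
    pts=np.array([ray(c,p,.015)[:2]*1000 for p in k],np.float32)
    return cv2.minAreaRect(pts)
def circ(c,uv,r,rr):
    x,y=map(int,uv);g=cv2.cvtColor(c["color"],cv2.COLOR_RGB2GRAY)[y-r:y+r,x-r:x+r]
    g=cv2.resize(g,None,fx=4,fy=4,interpolation=cv2.INTER_CUBIC)
    h=cv2.HoughCircles(cv2.GaussianBlur(g,(0,0),2),cv2.HOUGH_GRADIENT,1,20,param1=60,param2=12,minRadius=int(rr[0]*4),maxRadius=int(rr[1]*4))
    return None if h is None else [(round(float(a[0]/4+x-r),1),round(float(a[1]/4+y-r),1),round(float(a[2]/4),1)) for a in h[0][:3]]
E
python3 - <<'E'
from meas import *
w=load("w1.npz");t=load("top0.npz")
for n,c,b in(("w",w,(200,30,400,250)),("t",t,(225,155,300,245))):
    print(n,plate(c,b))
print("peg",circ(w,(251,166),16,(4,9)),"sp",circ(w,(291,169),20,(4,14)),"disc",circ(w,(288,167),70,(40,58)),"collar",circ(w,(37,150),35,(12,26)))
for n,uv,z in(("sp",(291,168.5),.05),("peg",(251,165.5),.044),("collar",(35,150),.05),("bar1",(270,107),.031),("bar2",(343,126),.031)):print(n,ray(w,uv,z))
print(tri(w,(291,168.5),t,(265,203.5)),tri(w,(251,165.5),t,(250,210.5)))
P=cloud(t)
E
python3 - <<'E'
import cv2,numpy as np
c=np.load("w1.npz")["color"]
a=cv2.resize(c[60:240,215:355],None,fx=4,fy=4,interpolation=cv2.INTER_CUBIC)[:600]
cv2.imwrite("pics/w1c.png",cv2.cvtColor(a,cv2.COLOR_RGB2BGR))
E
```

```text
w ((572.2882690429688, 53.16917419433594), (168.91128540039062, 119.24845123291016), 5.751075267791748)
t ((571.2041625976562, 53.04469299316406), (169.8854217529297, 120.36097717285156), 5.787580966949463)
peg [(251.4, 166.9, 6.3), (247.1, 164.1, 4.5)] sp [(290.9, 168.9, 10.7), (295.9, 170.1, 8.8), (287.4, 165.1, 6.9)] disc [(291.9, 167.1, 51.8), (294.1, 172.9, 57.8), (297.4, 168.9, 57.6)] collar [(27.6, 148.1, 18.6), (34.4, 147.9, 25.0), (34.6, 156.1, 18.5)]
sp [0.55529185 0.05263618 0.05      ]
peg [0.54370901 0.08782375 0.044     ]
collar [0.4874299  0.27307485 0.05      ]
bar1 [0.59877472 0.09026537 0.031     ]
bar2 [0.60767697 0.02056818 0.031     ]
[0.55518711 0.0518374  0.04699116] [0.54115869 0.08841751 0.02770222]
```

View pics/w1c.png

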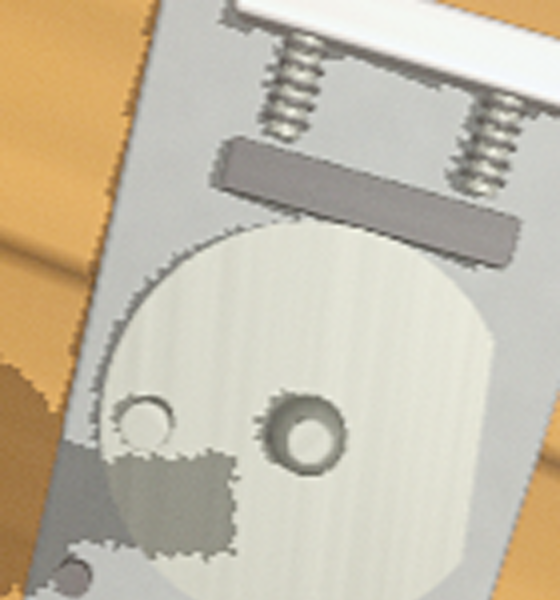

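The crop confirms the bar, disc and peg. The spindle is at about (0.5545, 0.0512) and jig yaw is +5.8°. The peg is at 107° and 38 mm radius as expected, so the turn is about +79°. Approach point behind the peg: (0.569, 0.095), yaw 17°.

```bash
cat > st.py <<'E'
from h import *
from station import state
import sys
s=state();R=toolR(s);print("t",s["clock"],"tcp",(s["tcp_pos"]*1000).round(1),"yaw",np.degrees(np.arctan2(R[1,0],R[0,0])).round(1),"F tool",(R.T@s["wrist_force"]).round(1),"Fw",s["wrist_force"].round(1))
sp=np.array([554.5,51.2]);d=s["tcp_pos"][:2]*1000-sp
print("spindle in tool xy",(R.T@np.array([-d[0],-d[1],0]))[:2].round(1))
if len(sys.argv)>3: print("shift",shift(s,[float(a) for a in sys.argv[1:4]]))
E
python3 st.py .5692 .0952 .10
```

```text
t 1.8667 tcp [526.9  46.2 199.8] yaw 21.2 F tool [-0.1  0.   0.1] Fw [-0.1 -0.  -0.1]
spindle in tool xy [27.5  5.3]
shift [ 57.4 -30.4  99.7]
```

```bash
python3 -m pendant '{"commands":[[0,57,-30,0,4],[0,57,-30,0,4],[0,57,-30,40,4],[0,57,-30,80,4],[0,57,-30,110,4],[0,57,-30,110,4],[0,57,-30,110,4]]}'; python3 st.py .5692 .0952 .034
python3 - <<'E'
from meas import *
from station import camera
w=camera("wrist");np.savez("w2.npz",**w);s=camera("scene");np.savez("s2.npz",**s)
a=cv2.resize(s["color"][200:310,210:330],None,fx=5,fy=5,interpolation=cv2.INTER_CUBIC);cv2.imwrite("pics/s2.png",cv2.cvtColor(a,cv2.COLOR_RGB2BGR))
E
```

```text
clock: 2.45
tcp_pos: [0.5676, 0.0911, 0.0898]
orientation: [0.0, 0.989, 0.147, -0.002]
wrist_force: [-0.1, 0.3, 0.1]
grip_width: 0.001
gripper_force: 0.0
t 2.45 tcp [567.6  91.1  89.8] yaw 16.9 F tool [ 0.  -0.3 -0.1] Fw [-0.1  0.3  0.1]
spindle in tool xy [-24.1  34.4]
shift [ 3.  -3.4 55.8]
```

```bash
python3 -m pendant '{"commands":[[0,3,-3,25,0],[0,3,-3,40,0],[0,3,-3,48,0],[0,3,-3,52,0],[0,3,-3,54,0],[0,3,-3,55,0],[0,3,-3,55,0]]}'; python3 st.py .5692 .0952 .034
```

```text
clock: 3.13
tcp_pos: [0.5716, 0.0963, 0.0377]
orientation: [0.0, 0.989, 0.147, 0.001]
wrist_force: [0.5, 0.6, 0.3]
grip_width: 0.0
gripper_force: 0.0
t 3.1333 tcp [571.6  96.3  37.7] yaw 16.9 F tool [ 0.6 -0.5 -0.3] Fw [0.5 0.6 0.3]
spindle in tool xy [-29.6  38.2]
shift [-2.7  0.4  3.7]
```

View pics/s2.png

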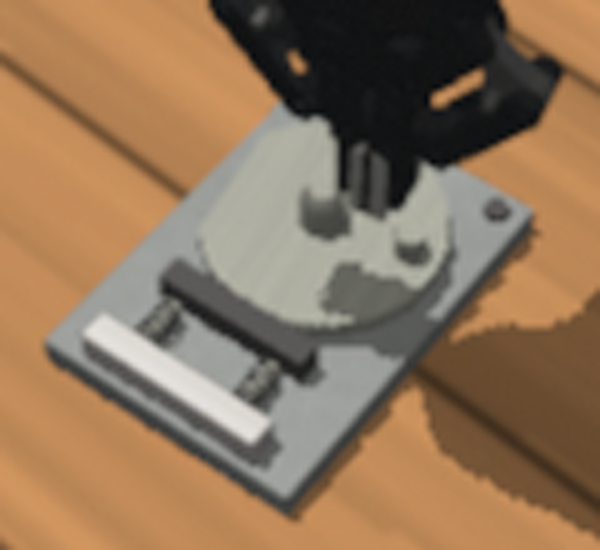

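The scene view shows the fingers above the disc on the correct side of the peg, with the bar clear. I'll go down slightly and advance to contact.

```bash
python3 -m pendant '{"commands":[[0,-2,0,3,0],[0,-4,0,3,0],[0,-6,0,3,0],[0,-8,0,3,0],[0,-8,0,3,0],[0,-8,0,3,0]]}'|grep force; python3 st.py; python3 -m pendant '{"commands":[[0,-0.5,0,0,0],[0,-1,0,0,0],[0,-1.5,0,0,0],[0,-2,0,0,0],[0,-2,0,0,0]]}' |grep wrist; python3 st.py
python3 -m pendant '{"commands":[[0,-0.5,0,0,0],[0,-1,0,0,0],[0,-1,0,0,0]]}' |grep wrist; python3 st.py
```

```text
wrist_force: [0.9, 0.0, -0.6]
gripper_force: 0.0
t 3.6333 tcp [563.2  94.   33.4] yaw 16.9 F tool [0.8 0.2 0.6] Fw [ 0.9  0.  -0.6]
spindle in tool xy [-20.8  38.4]
wrist_force: [-0.2, -0.0, -0.1]
t 4.05 tcp [561.3  93.4  33.2] yaw 16.9 F tool [-0.2 -0.   0.1] Fw [-0.2 -0.  -0.1]
spindle in tool xy [-18.8  38.4]
wrist_force: [-0.2, 0.2, -0.1]
t 4.3 tcp [560.3  93.1  33.3] yaw 16.9 F tool [-0.1 -0.3  0.1] Fw [-0.2  0.2 -0.1]
spindle in tool xy [-17.8  38.4]
```

```bash
python3 -m pendant '{"commands":[[0,-0.5,0,0,0],[0,-1,0,0,0],[0,-1,0,0,0]]}' |grep wrist; python3 st.py
python3 -m pendant '{"commands":[[0,-0.5,0,0,0],[0,-1,0,0,0],[0,-1,0,0,0]]}' |grep wrist; python3 st.py
python3 -m pendant '{"commands":[[0,-0.5,0,0,0],[0,-1,0,0,0],[0,-1,0,0,0]]}' |grep wrist; python3 st.py
```

```text
wrist_force: [0.7, -0.5, -0.6]
t 4.55 tcp [559.4  92.9  33.3] yaw 16.9 F tool [0.5 0.7 0.6] Fw [ 0.7 -0.5 -0.6]
spindle in tool xy [-16.9  38.4]
wrist_force: [4.5, 0.9, -2.3]
t 4.8 tcp [559.1  92.7  33.4] yaw 16.9 F tool [4.5 0.5 2.3] Fw [ 4.5  0.9 -2.3]
spindle in tool xy [-16.5  38.4]
wrist_force: [6.0, 0.8, -1.8]
t 5.05 tcp [558.5  92.5  33.6] yaw 16.9 F tool [5.9 1.  1.8] Fw [ 6.   0.8 -1.8]
spindle in tool xy [-15.9  38.3]
```

Contact is at the expected place, with about 5 N per mm of compliance. Now I'll follow the arc.

```bash
python3 -m pendant '{"commands":[[0,-0.33,-0.15,0,-0.5],[0,-0.67,-0.29,0,-1],[0,-1,-0.43,0,-1.5],[0,-1.33,-0.57,0,-2],[0,-1.67,-0.7,0,-2.5],[0,-2.01,-0.84,0,-3]]}' |grep wrist; python3 st.py
python3 -m pendant '{"commands":[[0,-0.33,-0.15,0,-0.5],[0,-0.67,-0.29,0,-1],[0,-1,-0.43,0,-1.5],[0,-1.33,-0.57,0,-2],[0,-1.67,-0.7,0,-2.5],[0,-2.01,-0.84,0,-3]]}' |grep wrist; python3 st.py
```

```text
wrist_force: [8.3, 1.4, -3.9]
t 5.55 tcp [556.7  92.4  33.6] yaw 20.0 F tool [8.2 1.6 3.9] Fw [ 8.3  1.4 -3.9]
spindle in tool xy [-16.1  38. ]
wrist_force: [7.6, 0.1, -2.9]
t 6.05 tcp [554.7  92.3  33.6] yaw 23.0 F tool [7.  2.8 2.9] Fw [ 7.6  0.1 -2.9]
spindle in tool xy [-16.2  37.8]
```

```bash
for i in 1 2; do :; done; python3 -m pendant '{"commands":[[0,-0.67,-0.29,0,-1],[0,-1.33,-0.57,0,-2],[0,-2.01,-0.84,0,-3],[0,-2.69,-1.09,0,-4],[0,-3.38,-1.34,0,-5],[0,-4.07,-1.57,0,-6],[0,-4.76,-1.79,0,-7],[0,-5.45,-2,0,-8],[0,-6.15,-2.19,0,-9],[0,-6.86,-2.37,0,-10]]}' |grep wrist; python3 st.py
python3 -m pendant '{"commands":[[0,-0.67,-0.29,0,-1],[0,-1.33,-0.57,0,-2],[0,-2.01,-0.84,0,-3],[0,-2.69,-1.09,0,-4],[0,-3.38,-1.34,0,-5],[0,-4.07,-1.57,0,-6],[0,-4.76,-1.79,0,-7],[0,-5.45,-2,0,-8],[0,-6.15,-2.19,0,-9],[0,-6.86,-2.37,0,-10]]}' |grep wrist; python3 st.py
```

```text
wrist_force: [8.2, 0.2, -2.4]
t 6.8833 tcp [547.7  92.   33.9] yaw 33.0 F tool [7.  4.3 2.4] Fw [ 8.2  0.2 -2.4]
spindle in tool xy [-16.5  38. ]
wrist_force: [10.0, 2.4, -3.1]
t 7.7167 tcp [540.8  90.7  34. ] yaw 43.0 F tool [8.9 5.  3.2] Fw [10.   2.4 -3.1]
spindle in tool xy [-16.9  38.2]
```

```bash
python3 -m pendant '{"commands":[[0,-0.67,-0.1,0,-1],[0,-1.33,-0.2,0,-2],[0,-2.01,-0.3,0,-3],[0,-2.69,-0.4,0,-4],[0,-3.38,-0.5,0,-5],[0,-4.07,-0.7,0,-6],[0,-4.76,-0.8,0,-7],[0,-5.45,-1,0,-8],[0,-6.15,-1.2,0,-9],[0,-6.86,-1.4,0,-10]]}' |grep wrist; python3 st.py
python3 -m pendant '{"commands":[[0,-0.67,-0.29,0,-1],[0,-1.33,-0.57,0,-2],[0,-2.01,-0.84,0,-3],[0,-2.69,-1.09,0,-4],[0,-3.38,-1.34,0,-5],[0,-4.07,-1.57,0,-6],[0,-4.76,-1.79,0,-7],[0,-5.45,-2,0,-8],[0,-6.15,-2.19,0,-9],[0,-6.86,-2.37,0,-10]]}' |grep wrist; python3 st.py
```

```text
wrist_force: [7.1, 5.2, -1.9]
t 8.55 tcp [534.4  87.9  34. ] yaw 53.0 F tool [8.4 2.5 1.9] Fw [ 7.1  5.2 -1.9]
spindle in tool xy [-17.2  38.1]
wrist_force: [5.7, 5.1, -1.6]
t 9.3833 tcp [528.   83.9  34. ] yaw 63.0 F tool [7.1 2.8 1.7] Fw [ 5.7  5.1 -1.6]
spindle in tool xy [-17.2  38.4]
```

```bash
python3 -m pendant '{"commands":[[0,-0.67,-0.25,0,-1],[0,-1.33,-0.5,0,-2],[0,-2.01,-0.75,0,-3],[0,-2.69,-1,0,-4],[0,-3.38,-1.2,0,-5],[0,-4.07,-1.4,0,-6],[0,-4.76,-1.6,0,-7],[0,-5.45,-1.7,0,-8],[0,-6.15,-1.8,0,-9],[0,-6.86,-2,0,-10]]}' |grep wrist; python3 st.py
python3 -m pendant '{"commands":[[0,-0.67,-0.29,0,-1],[0,-1.33,-0.57,0,-2],[0,-2.01,-0.84,0,-3],[0,-2.69,-1.09,0,-4],[0,-3.38,-1.34,0,-5],[0,-4.07,-1.57,0,-6],[0,-4.76,-1.79,0,-7]]}' |grep wrist; python3 st.py
python3 - <<'E'
from meas import *
from station import camera
for n in("wrist","scene","top"):
    w=camera(n);np.savez(n+"3.npz",**w)
s=load("scene3.npz");t=load("top3.npz");w=load("wrist3.npz")
a=cv2.resize(s["color"][205:305,215:325],(440,400),interpolation=cv2.INTER_CUBIC);b=cv2.resize(t["color"][155:245,230:300],(311,400),interpolation=cv2.INTER_CUBIC)
cv2.imwrite("pics/m3.png",cv2.cvtColor(np.hstack([a,b]),cv2.COLOR_RGB2BGR))
E
```

```text
wrist_force: [4.6, 5.6, -1.0]
t 10.2167 tcp [522.8  79.1  33.9] yaw 73.0 F tool [6.7 2.8 1. ] Fw [ 4.6  5.6 -1. ]
spindle in tool xy [-17.4  38.4]
wrist_force: [3.2, 4.0, -2.0]
t 10.8 tcp [519.3  74.7  33.7] yaw 80.0 F tool [4.5 2.4 2. ] Fw [ 3.2  4.  -2. ]
spindle in tool xy [-17.   38.7]
```

View pics/m3.png

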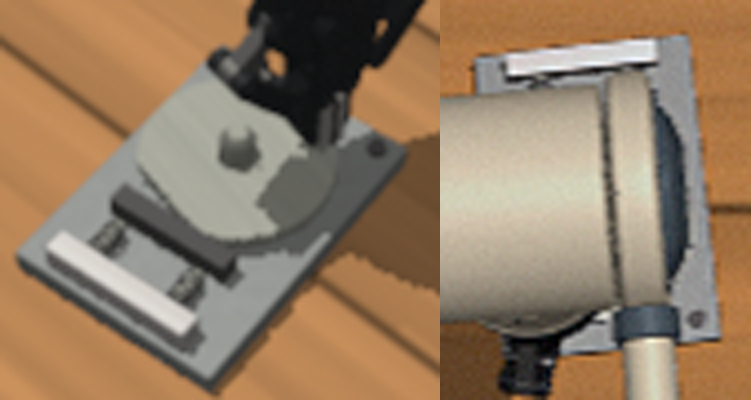

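In the scene half, the flat is approaching the bar at an angle of about 15° (flat edge (135,165)-(200,240) against the bar), and the push force is falling as it should. I'll continue in small steps.

```bash
python3 -m pendant '{"commands":[[0,-0.33,-0.13,0,-0.5],[0,-0.67,-0.25,0,-1],[0,-1,-0.38,0,-1.5],[0,-1.33,-0.5,0,-2],[0,-1.67,-0.6,0,-2.5],[0,-2.01,-0.7,0,-3],[0,-2.35,-0.8,0,-3.5],[0,-2.69,-0.9,0,-4],[0,-3.03,-1,0,-4.5],[0,-3.38,-1.1,0,-5]]}' |grep wrist; python3 st.py
python3 -m pendant '{"commands":[[0,-0.33,-0.13,0,-0.5],[0,-0.67,-0.25,0,-1],[0,-1,-0.38,0,-1.5],[0,-1.33,-0.5,0,-2],[0,-1.67,-0.6,0,-2.5],[0,-2.01,-0.7,0,-3],[0,-2.35,-0.8,0,-3.5],[0,-2.69,-0.9,0,-4]]}' |grep wrist; python3 st.py
python3 -m pendant '{"commands":[[0,-0.33,-0.13,0,-0.5],[0,-0.67,-0.25,0,-1],[0,-1,-0.38,0,-1.5],[0,-1,-0.38,0,-1.5]]}' |grep wrist; python3 st.py
```

```text
wrist_force: [1.6, 3.6, -0.5]
t 11.7833 tcp [517.2  70.5  33.4] yaw 85.0 F tool [3.7 1.3 0.5] Fw [ 1.6  3.6 -0.5]
spindle in tool xy [-15.9  38.9]
wrist_force: [1.2, 4.0, 1.7]
t 12.45 tcp [515.9  67.7  33.3] yaw 89.0 F tool [ 4.   1.1 -1.7] Fw [1.2 4.  1.7]
spindle in tool xy [-15.8  38.9]
wrist_force: [0.3, 4.7, 0.6]
t 12.7833 tcp [515.5  66.6  33.3] yaw 90.5 F tool [ 4.7  0.3 -0.6] Fw [0.3 4.7 0.6]
spindle in tool xy [-15.7  38.8]
```

```bash
python3 -m pendant '{"commands":[[0,-0.2,-0.1,0,-0.3],[0,-0.4,-0.2,0,-0.6],[0,-0.6,-0.25,0,-1],[0,-0.6,-0.25,0,-1]]}' |grep wrist; python3 st.py
python3 -m pendant '{"commands":[[0,-0.2,-0.1,0,-0.3],[0,-0.4,-0.2,0,-0.6],[0,-0.6,-0.25,0,-1],[0,-0.6,-0.25,0,-1]]}' |grep wrist; python3 st.py
```

```text
wrist_force: [-0.4, 3.2, 1.4]
t 13.1167 tcp [515.3  66.   33.3] yaw 91.5 F tool [ 3.2 -0.3 -1.4] Fw [-0.4  3.2  1.4]
spindle in tool xy [-15.8  38.8]
wrist_force: [-1.1, 4.3, 2.3]
t 13.45 tcp [515.1  65.4  33.2] yaw 92.5 F tool [ 4.3 -0.9 -2.3] Fw [-1.1  4.3  2.3]
spindle in tool xy [-15.9  38.7]
```

```bash
python3 -m pendant '{"commands":[[0,-0.2,-0.1,0,-0.3],[0,-0.4,-0.2,0,-0.6],[0,-0.4,-0.2,0,-0.6]]}' |grep wrist; python3 st.py
```

```text
wrist_force: [-0.3, 4.4, 1.4]
t 13.7 tcp [515.   65.   33.2] yaw 93.1 F tool [ 4.4 -0.1 -1.4] Fw [-0.3  4.4  1.4]
spindle in tool xy [-15.9  38.8]
```

```bash
python3 -m pendant '{"commands":[[0,-0.2,-0.1,0,-0.3],[0,-0.4,-0.2,0,-0.6],[0,-0.4,-0.2,0,-0.6]]}' |grep wrist; python3 st.py
python3 -m pendant '{"commands":[[0,-0.2,-0.05,0,-0.3],[0,-0.4,-0.1,0,-0.6],[0,-0.4,-0.1,0,-0.6]]}' |grep wrist; python3 st.py
```

```text
wrist_force: [-1.0, 3.4, 1.6]
t 13.95 tcp [514.8  64.6  33.2] yaw 93.7 F tool [ 3.4 -0.7 -1.6] Fw [-1.   3.4  1.6]
spindle in tool xy [-15.9  38.8]
wrist_force: [-0.4, 3.7, 2.1]
t 14.2 tcp [514.7  64.2  33.2] yaw 94.3 F tool [ 3.8 -0.1 -2.1] Fw [-0.4  3.7  2.1]
spindle in tool xy [-15.9  38.8]
```

```bash
python3 -m pendant '{"commands":[[0,-0.2,-0.05,0,-0.3],[0,-0.4,-0.1,0,-0.6],[0,-0.4,-0.1,0,-0.6]]}' |grep wrist; python3 st.py
```

```text
wrist_force: [-1.7, 3.7, 1.6]
t 14.45 tcp [514.6  63.8  33.3] yaw 94.9 F tool [ 3.8 -1.3 -1.6] Fw [-1.7  3.7  1.6]
spindle in tool xy [-16.   38.7]
```

```bash
python3 -m pendant '{"commands":[[0,-0.2,-0.05,0,-0.3],[0,-0.4,-0.1,0,-0.6],[0,-0.4,-0.1,0,-0.6]]}' |grep wrist; python3 st.py
```

```text
wrist_force: [-1.8, 4.8, 2.1]
t 14.7 tcp [514.5  63.4  33.2] yaw 95.5 F tool [ 5.  -1.4 -2.1] Fw [-1.8  4.8  2.1]
spindle in tool xy [-16.   38.6]
```

```bash
python3 -m pendant '{"commands":[[0,-0.2,0,0,-0.3],[0,-0.4,0,0,-0.6],[0,-0.4,0,0,-0.6]]}' |grep wrist; python3 st.py
```

```text
wrist_force: [-2.5, 4.1, 1.7]
t 14.95 tcp [514.5  63.1  33.2] yaw 96.1 F tool [ 4.4 -2.1 -1.7] Fw [-2.5  4.1  1.7]
spindle in tool xy [-16.   38.5]
```

```bash
python3 -m pendant '{"commands":[[0,-0.2,0,0,0],[0,-0.3,0,0,0],[0,-0.3,0,0,0]]}' |grep wrist; python3 st.py
```

```text
wrist_force: [-2.4, 5.0, 2.9]
t 15.2 tcp [514.5  62.9  33.2] yaw 96.1 F tool [ 5.3 -1.9 -2.8] Fw [-2.4  5.   2.9]
spindle in tool xy [-15.8  38.6]
```

```bash
python3 - <<'E'
from meas import *
from station import camera
for n in("wrist","scene"):
    w=camera(n);np.savez(n+"4.npz",**w)
s=load("scene4.npz");w=load("wrist4.npz")
a=cv2.resize(s["color"][205:305,215:325],(440,400),interpolation=cv2.INTER_CUBIC);b=cv2.resize(w["color"],(360,270))
c=np.zeros((400,360,3),np.uint8);c[:270]=b
cv2.imwrite("pics/m4.png",cv2.cvtColor(np.hstack([a,c]),cv2.COLOR_RGB2BGR))
E
```

```text
(no output)
```

View pics/m4.png

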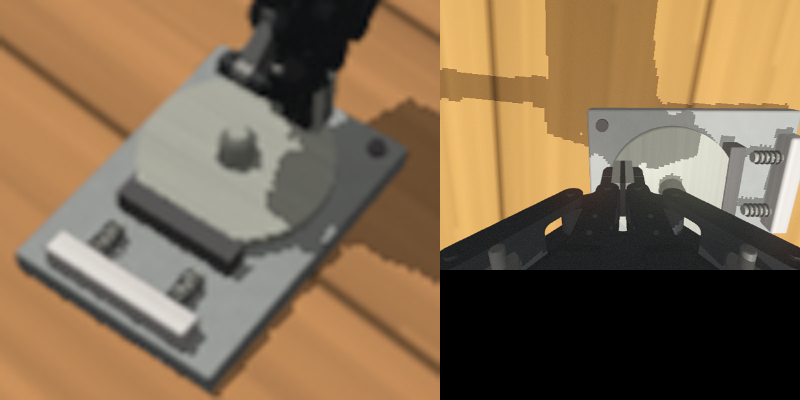

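The scene half shows the flat lying along the bar, with no visible gap wedge, and the bar has moved in. Now I'll build the push up to about 9 N.

```bash
python3 -m pendant '{"commands":[[0,-0.2,0,0,0],[0,-0.3,0,0,0],[0,-0.3,0,0,0]]}' |grep wrist; python3 st.py
```

```text
wrist_force: [-2.8, 6.2, 1.8]
t 15.55 tcp [514.5  62.8  33.2] yaw 96.1 F tool [ 6.5 -2.1 -1.8] Fw [-2.8  6.2  1.8]
spindle in tool xy [-15.8  38.6]
```

```bash
python3 -m pendant '{"commands":[[0,-0.2,0,0,0],[0,-0.3,0,0,0],[0,-0.3,0,0,0]]}' |grep wrist; python3 st.py
```

```text
wrist_force: [-2.8, 6.1, 1.6]
t 15.8 tcp [514.5  62.8  33.3] yaw 96.1 F tool [ 6.4 -2.2 -1.6] Fw [-2.8  6.1  1.6]
spindle in tool xy [-15.7  38.6]
```

```bash
python3 -m pendant '{"commands":[[0,-0.2,0,0,0],[0,-0.3,0,0,0],[0,-0.3,0,0,0]]}' |grep wrist; python3 st.py
```

```text
wrist_force: [-3.2, 7.2, 1.4]
t 16.05 tcp [514.5  62.7  33.3] yaw 96.1 F tool [ 7.5 -2.4 -1.4] Fw [-3.2  7.2  1.4]
spindle in tool xy [-15.7  38.6]
```

```bash
python3 -m pendant '{"commands":[[0,-0.2,0,0,0],[0,-0.2,0,0,0],[0,-0.2,0,0,0]]}' |grep wrist; python3 st.py
```

```text
wrist_force: [-2.8, 6.9, 2.4]
t 16.3 tcp [514.5  62.7  33.2] yaw 96.1 F tool [ 7.2 -2.1 -2.4] Fw [-2.8  6.9  2.4]
spindle in tool xy [-15.6  38.6]
```

```bash
python3 -m pendant '{"commands":[[0,-0.2,0,0,0],[0,-0.2,0,0,0],[0,-0.2,0,0,0]]}' |grep wrist; python3 st.py
```

```text
wrist_force: [-3.0, 8.3, 1.9]
t 16.55 tcp [514.5  62.7  33.2] yaw 96.1 F tool [ 8.6 -2.1 -1.8] Fw [-3.   8.3  1.9]
spindle in tool xy [-15.6  38.6]
```

```bash
python3 -m pendant '{"commands":[[0,-0.2,0,0,0],[0,-0.2,0,0,0],[0,-0.2,0,0,0]]}' |grep wrist; python3 st.py
```

```text
wrist_force: [-2.2, 9.3, 2.2]
t 16.8 tcp [514.5  62.6  33.2] yaw 96.1 F tool [ 9.5 -1.2 -2.2] Fw [-2.2  9.3  2.2]
spindle in tool xy [-15.6  38.6]
```

```bash
for k in 1; do :; done; python3 -m pendant '{"commands":[[0,0,0,0,0],[0,0,0,0,0],[0,0,0,0,0],[0,0,0,0,0],[0,0,0,0,0],[0,0,0,0,0]]}' |grep wrist; python3 st.py;  python3 -m pendant '{"commands":[[0,0,0,0,0],[0,0,0,0,0],[0,0,0,0,0],[0,0,0,0,0],[0,0,0,0,0],[0,0,0,0,0],[0,0,0,0,0]]}' |grep wrist; python3 st.py
```

```text
wrist_force: [-3.4, 9.1, 1.6]
t 17.3 tcp [514.5  62.6  33.3] yaw 96.1 F tool [ 9.4 -2.4 -1.5] Fw [-3.4  9.1  1.6]
spindle in tool xy [-15.6  38.6]
wrist_force: [-3.7, 8.1, 2.9]
t 17.8833 tcp [514.5  62.6  33.2] yaw 96.1 F tool [ 8.5 -2.8 -2.9] Fw [-3.7  8.1  2.9]
spindle in tool xy [-15.6  38.6]
```

Held at about 9 N for over 1 s without slipping. Next I'll back off gently, rise, and turn for the collar.

```bash
python3 -m pendant '{"commands":[[0,0.5,0,0,0],[0,1,0,0,0],[0,1.5,0,0,0],[0,2,0,0,0],[0,4,0,0,0],[0,8,0,0,0],[0,12,0,0,0],[0,12,0,-30,0],[0,12,0,-70,0],[0,12,0,-110,0]]}' |grep wrist; python3 -m pendant '{"commands":[[1,0,0,-60,7],[1,0,0,-60,14],[1,0,0,-60,21],[1,0,0,-60,28],[1,0,0,-60,35],[1,0,0,-60,42],[1,0,0,-60,49],[1,0,0,-60,56],[1,0,0,-60,63],[1,0,0,-60,70]]}' |grep wrist; python3 st.py .4450 .270 .20
```

```text
wrist_force: [1.2, -0.2, 0.5]
wrist_force: [0.7, -0.4, 0.0]
t 19.55 tcp [513.7  73.2 203.2] yaw 25.7 F tool [ 0.5  0.7 -0. ] Fw [ 0.7 -0.4  0. ]
spindle in tool xy [27.3 37.5]
shift [  23.4 -207.2    3.1]
```

```bash
python3 -m pendant '{"commands":[[1,23,-207,3,20],[1,23,-207,3,20],[1,23,-207,3,20],[1,23,-207,3,20],[1,23,-207,3,20],[1,23,-207,3,20],[1,23,-207,3,20],[1,23,-207,3,20],[1,23,-207,3,20]]}' |grep wrist; python3 st.py
python3 - <<'E'
from meas import *
from station import camera
for n in("wrist","scene","top"):
    w=camera(n);np.savez(n+"5.npz",**w)
s=load("scene5.npz");w=load("wrist5.npz");t=load("top5.npz")
a=cv2.resize(s["color"][205:305,215:325],(385,350),interpolation=cv2.INTER_CUBIC);b=cv2.resize(w["color"],(560,420))[:, :]
d=cv2.resize(t["color"][160:245,235:300],(240,314),interpolation=cv2.INTER_CUBIC)
c=np.zeros((600,800,3),np.uint8);c[:420,:560]=b;c[:314,560:]=d;c[250+0:600,415:800]=a
cv2.imwrite("pics/m5.png",cv2.cvtColor(c,cv2.COLOR_RGB2BGR))
E
```

```text
wrist_force: [1.0, -0.3, 0.4]
t 20.3 tcp [443.8 268.6 200.2] yaw 6.0 F tool [ 0.9  0.4 -0.4] Fw [ 1.  -0.3  0.4]
spindle in tool xy [ 87.4 227.8]
```

View pics/m5.png

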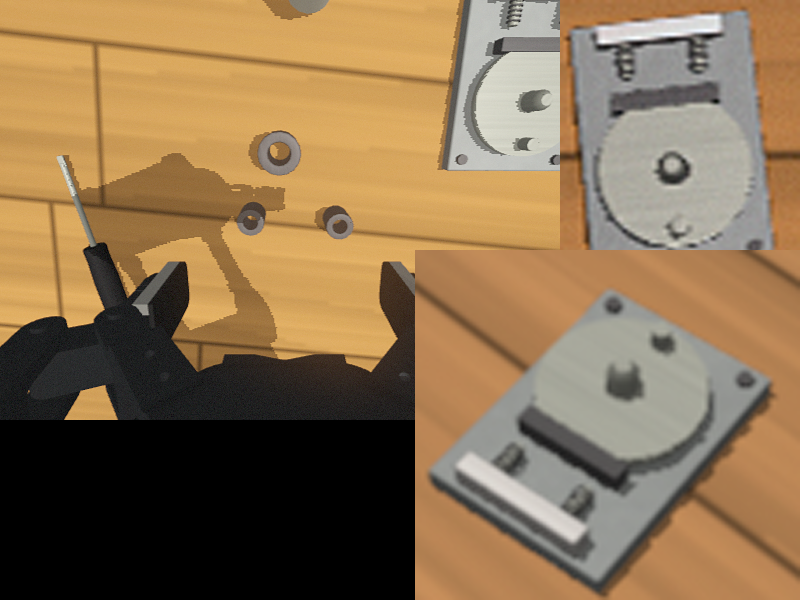

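The picture shows the flat flush along the bar in the top and scene crops, with the peg opposite the bar. In the wrist view the collar top is at (279,153) and the spindle top at (543,99). Now I'll measure the collar and spindle from several views.

```bash
python3 - <<'E'
from meas import *
C=np.array([.4845,.2755]);S=np.array([.5545,.0512])
V={n:load(n+".npz") for n in("wrist5","top5","w1","top0","scene5")}
cen={}
for n,c in V.items():
    P=cloud(c)
    for nm,q,lo,hi,r in(("col",C,.044,.058,.03),("sp",S,.0455,.058,.015)):
        m=(P[...,2]>lo)&(P[...,2]<hi)&(np.hypot(P[...,0]-q[0],P[...,1]-q[1])<r)
        if m.sum()<4: continue
        v,u=np.nonzero(m);h=cv2.convexHull(np.c_[u,v].astype(np.float32))
        (a,b),rr=cv2.minEnclosingCircle(h)
        M=cv2.moments(h); uv=(M["m10"]/M["m00"],M["m01"]/M["m00"]) if M["m00"]>0 else (a,b)
        cen[n,nm]=uv
        print(n,nm,m.sum(),"mean",P[m].mean(0).round(4),"hull uv",np.round(uv,1),"r",round(rr,1),ray(c,uv,.05).round(4))
for nm in("col","sp"):
    for a,b in(("wrist5","top5"),("wrist5","w1"),("wrist5","scene5"),("top5","scene5")):
        if (a,nm) in cen and (b,nm) in cen: print(nm,a,b,tri(V[a],cen[a,nm],V[b],cen[b,nm]).round(4))
print("plate",plate(V["top5"],(225,155,300,245)))
print("sp wrist manual",ray(V["wrist5"],(544,99.5),.05))
E
python3 st.py .4845 .2755 .12
```

```text
wrist5 col 1102 mean [0.4841 0.2775 0.0495] hull uv [278.5 152.9] r 22.1 [0.4842 0.2775 0.05  ]
wrist5 sp 260 mean [0.5539 0.0538 0.0486] hull uv [542.3  99. ] r 10.1 [0.5539 0.0552 0.05  ]
top5 col 105 mean [0.4899 0.278  0.0493] hull uv [169.1 232.9] r 8.4 [0.4866 0.2774 0.05  ]
top5 sp 36 mean [0.5532 0.0522 0.0488] hull uv [264.5 204.3] r 3.7 [0.5533 0.0522 0.05  ]
w1 col 1315 mean [0.4847 0.276  0.0488] hull uv [ 32.6 151.5] r 25.4 [0.4853 0.2749 0.05  ]
w1 sp 219 mean [0.5547 0.0518 0.0484] hull uv [291.5 169.2] r 8.6 [0.5549 0.0519 0.05  ]
top0 col 165 mean [0.4827 0.2777 0.0496] hull uv [169.  234.5] r 8.4 [0.4828 0.2775 0.05  ]
top0 sp 35 mean [0.5527 0.0521 0.0482] hull uv [264.6 204.5] r 3.5 [0.5526 0.0521 0.05  ]
scene5 col 268 mean [0.4865 0.277  0.0487] hull uv [390.5 281.5] r 11.1 [0.4874 0.2774 0.05  ]
scene5 sp 33 mean [0.5561 0.0514 0.048 ] hull uv [273.6 238.3] r 4.0 [0.5576 0.053  0.05  ]
col wrist5 top5 [0.4855 0.277  0.054 ]
col wrist5 w1 [0.4839 0.2776 0.0461]
col wrist5 scene5 [0.484  0.277  0.0454]
col top5 scene5 [0.4868 0.2774 0.0493]
sp wrist5 top5 [0.5541 0.0524 0.0462]
sp wrist5 w1 [0.5545 0.0517 0.0454]
sp wrist5 scene5 [0.5547 0.0506 0.0446]
sp top5 scene5 [0.5545 0.0516 0.0457]
plate ((571.2326049804688, 53.08223342895508), (169.7783660888672, 120.53530883789062), 5.577114582061768)
sp wrist manual [0.55369573 0.05366639 0.05      ]
t 20.45 tcp [444.  268.1 200.3] yaw 5.9 F tool [0.1 0.6 0.5] Fw [ 0.2 -0.6 -0.5]
spindle in tool xy [ 87.5 227.2]
shift [41.  -3.2 80.3]
```

```bash
python3 -m pendant '{"commands":[[1,41,-5,20,0],[1,41,-5,60,0],[1,41,-5,100,0],[1,41,-5,120,0],[1,41,-5,120,0],[1,41,-5,120,0]]}' |grep wrist; python3 st.py .4842 .2775 .012
```

```text
wrist_force: [-0.2, 1.2, 1.9]
t 20.95 tcp [483.4 277.4  79.4] yaw 6.0 F tool [-0.1 -1.2 -1.9] Fw [-0.2  1.2  1.9]
spindle in tool xy [ 47.2 232.4]
shift [ 1.  -0.1 67.4]
```

```bash
python3 -m pendant '{"commands":[[1,0.5,0,20,0],[1,0.5,0,40,0],[1,0.5,0,55,0],[1,0.5,0,63,0],[1,0.5,0,66,0],[1,0.5,0,67,0],[1,0.5,0,67,0]]}' |grep wrist; python3 st.py; python3 -m pendant '{"commands":[[0.35,0,0,0,0],[0.35,0,0,0,0],[0.35,0,0,0,0],[0.35,0,0,0,0],[0.35,0,0,0,0],[0.3,0,0,0,0],[0.3,0,0,0,0],[0.3,0,0,0,0],[0.3,0,0,0,0],[0.3,0,0,0,0]]}' 40; python3 st.py
```

```text
wrist_force: [-0.7, -0.3, 0.1]
t 21.5333 tcp [485.1 279.   15.2] yaw 6.0 F tool [-0.7  0.3 -0.1] Fw [-0.7 -0.3  0.1]
spindle in tool xy [ 45.1 233.8]
clock: 22.37
tcp_pos: [0.4845, 0.2788, 0.0141]
orientation: [-0.0, 0.999, 0.053, 0.001]
wrist_force: [-1.3, 0.2, 5.2]
grip_width: 0.463
gripper_force: 40.9
t 22.3667 tcp [484.5 278.8  14.1] yaw 6.0 F tool [-1.3 -0.3 -5.2] Fw [-1.3  0.2  5.2]
spindle in tool xy [ 45.6 233.7]
```

```bash
python3 -m pendant '{"commands":[[0.3,0,0,-3,0],[0.3,0,0,-10,0],[0.3,0,0,-40,0],[0.3,0,0,-80,0],[0.3,0,0,-90,0],[0.3,0,0,-90,0],[0.3,0,0,-90,0]]}' ; python3 st.py
python3 -m pendant '{"commands":[[0.3,10,60,0,0],[0.3,10,100,0,0],[0.3,10,140,0,0],[0.3,10,160,0,0],[0.3,10,160,0,0],[0.3,10,160,0,0],[0.3,10,160,0,0]]}' |grep grip; python3 st.py
python3 - <<'E'
from meas import *
from station import state,camera
st=state();w=camera("wrist");np.savez("w6.npz",**w);R=toolR(st)
cv2.imwrite("pics/w6.png",cv2.cvtColor(w["color"],cv2.COLOR_RGB2BGR))
P=(cloud(w)-st["tcp_pos"])@R
m=(abs(P[...,0])<.03)&(abs(P[...,1])<.03)&(P[...,2]>-.06)
for lo in np.arange(-.055,.03,.01):
    k=m&(P[...,2]>lo)&(P[...,2]<lo+.01)
    if k.sum()>20:
        v,u=np.nonzero(k);print(round(lo,3),k.sum(),P[k].min(0).round(4),P[k].max(0).round(4),u.min(),u.max(),v.min(),v.max())
E
```

```text
clock: 22.95
tcp_pos: [0.4841, 0.2787, 0.1031]
orientation: [-0.0, 0.999, 0.053, 0.0]
wrist_force: [0.1, 0.1, -2.7]
grip_width: 0.46
gripper_force: 41.1
t 22.95 tcp [484.1 278.7 103.1] yaw 6.0 F tool [ 0.1 -0.1  2.7] Fw [ 0.1  0.1 -2.7]
spindle in tool xy [ 46.  233.6]
grip_width: 0.46
gripper_force: 41.6
t 23.5333 tcp [509.8 120.6 100.9] yaw 6.0 F tool [-0.5 -0.1  3.2] Fw [-0.5  0.  -3.2]
spindle in tool xy [37.2 73.6]
-0.055 1115 [ 0.0055 -0.03   -0.055 ] [ 0.014  0.03  -0.045] 188 380 288 311
-0.045 5323 [-0.02   -0.0298 -0.045 ] [ 0.0194  0.0298 -0.035 ] 198 372 260 352
-0.035 3666 [-0.0205 -0.0299 -0.035 ] [ 0.0194  0.03   -0.025 ] 206 361 250 352
-0.025 1914 [-0.0122 -0.0299 -0.025 ] [ 0.0193  0.03   -0.015 ] 210 357 241 318
-0.015 1443 [-0.0121 -0.03   -0.015 ] [ 0.0194  0.03   -0.005 ] 216 352 234 305
-0.005 709 [-0.0119 -0.0254 -0.005 ] [0.0195 0.0196 0.005 ] 229 326 227 293
0.005 301 [ 0.0061 -0.0183  0.005 ] [0.0192 0.0185 0.013 ] 247 321 222 250
```

View pics/w6.png

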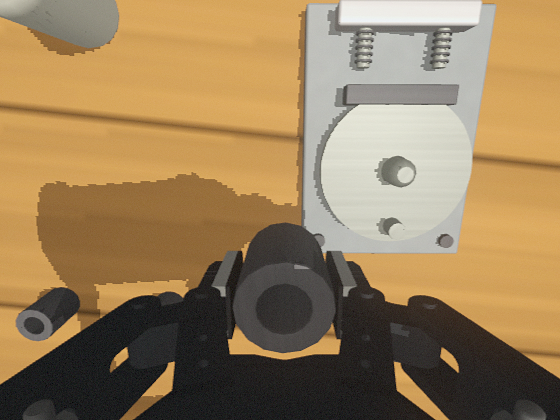

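The wrist view shows the collar upright in the fingers (axis about 0.5 mm from tool centre), the spindle top at (404,172), and the flat still flush with the bar.

```bash
python3 - <<'E'
from meas import *
from station import state
w=load("w6.npz");s=state()
print(s["tcp_pos"],toolR(s)[:,2]);P=cloud(w)
m=(P[...,2]>.0465)&(P[...,2]<.056)&(np.hypot(P[...,0]-.5545,P[...,1]-.0515)<.012);v,u=np.nonzero(m)
print(P[m].mean(0),u.mean(),v.mean(),m.sum())
for uv in((404,172),(404.5,172.5),(u.mean(),v.mean())):
    q=ray(w,uv,.05);print(q.round(4),shift(s,[q[0],q[1],.0965]))
E
python3 st.py
```

```text
[0.50998438 0.12116452 0.1013984 ] [-3.07812445e-03  6.29011917e-05 -9.99995261e-01]
[0.55459242 0.05244662 0.04891035] 402.8390243902439 173.37317073170732 410
[0.5556 0.0523 0.05  ] [38.1 73.3  4.8]
[0.5554 0.052  0.05  ] [37.8 73.6  4.8]
[0.5547 0.0529 0.05  ] [37.3 72.6  4.8]
t 23.5833 tcp [510.  121.2 101.4] yaw 6.1 F tool [ 0.4 -0.4  1.8] Fw [ 0.4  0.5 -1.8]
spindle in tool xy [36.9 74.3]
```

```bash
python3 -m pendant '{"commands":[[0.3,19,37,0,0],[0.3,38,73.4,0,0],[0.3,38,73.4,0,0],[0.3,38,73.4,0,0],[0.3,38,73.4,10,0],[0.3,38,73.4,20,0],[0.3,38,73.4,30,0],[0.3,38,73.4,30,0],[0.3,38,73.4,30,0],[0.3,38,73.4,30,0]]}' |grep grip; python3 st.py .5554 .0520 .067
python3 - <<'E'
from meas import *
from station import camera,state
s0=state();s=camera("scene");np.savez("s7.npz",**s);w=camera("wrist");P=(cloud(w)-s0["tcp_pos"])@toolR(s0)
m=(abs(P[...,0])<.03)&(abs(P[...,1])<.018)&(P[...,2]>-.05)&(P[...,2]<.0);print(P[m].min(0),P[m].max(0))
E
```

```text
grip_width: 0.461
gripper_force: 41.9
t 24.4167 tcp [556.2  52.1  73.2] yaw 6.1 F tool [0.1 0.6 3.6] Fw [ 0.2 -0.6 -3.6]
spindle in tool xy [-1.8  0.7]
shift [-0.8 -0.   6.2]
[-0.02006517 -0.01799366 -0.03814216] [ 1.96991055e-02  1.79983849e-02 -5.39538822e-05]
```

```bash
python3 -m pendant '{"commands":[[0.3,-1,0,0,0],[0.3,-1,0,3,0],[0.3,-1,0,6,0],[0.3,-1,0,8,0],[0.3,-1,0,8,0]]}' |grep grip; python3 st.py; python3 -m pendant '{"commands":[[0.3,0,0,1,0],[0.3,0,0,2,0],[0.3,0,0,3,0],[0.3,0,0,4,0],[0.3,0,0,4,0]]}' |grep grip; python3 st.py;  python3 -m pendant '{"commands":[[0.3,0,0,0.5,0],[0.3,0,0,1,0],[0.3,0,0,1.5,0],[0.3,0,0,2,0],[0.3,0,0,2,0]]}' |grep grip; python3 st.py
```

```text
grip_width: 0.463
gripper_force: 41.9
t 24.9333 tcp [555.   51.4  64.4] yaw 6.0 F tool [0.1 0.5 2. ] Fw [ 0.1 -0.5 -2. ]
spindle in tool xy [-0.5  0.2]
grip_width: 0.46
gripper_force: 41.9
t 25.35 tcp [555.3  51.5  61. ] yaw 6.0 F tool [0.3 0.8 3. ] Fw [ 0.4 -0.7 -3. ]
spindle in tool xy [-0.8  0.2]
grip_width: 0.46
gripper_force: 41.9
t 25.7667 tcp [555.4  51.4  59.1] yaw 6.0 F tool [0.2 0.4 3.2] Fw [ 0.2 -0.3 -3.2]
spindle in tool xy [-0.9  0.2]
```

```bash
python3 -m pendant '{"commands":[[0.3,0,0,0.5,0],[0.3,0,0,1,0],[0.3,0,0,1.5,0],[0.3,0,0,2,0],[0.3,0,0,2,0]]}' |grep wrist; python3 st.py;  python3 -m pendant '{"commands":[[0.3,0,0,0.5,0],[0.3,0,0,1,0],[0.3,0,0,1.5,0],[0.3,0,0,1.5,0]]}' |grep wrist; python3 st.py
```

```text
wrist_force: [0.6, -0.3, -2.6]
t 26.1833 tcp [555.3  51.5  57.1] yaw 6.0 F tool [0.5 0.3 2.6] Fw [ 0.6 -0.3 -2.6]
spindle in tool xy [-0.9  0.2]
wrist_force: [0.2, -0.8, -2.4]
t 26.5167 tcp [555.3  51.5  55.6] yaw 6.0 F tool [0.1 0.8 2.4] Fw [ 0.2 -0.8 -2.4]
spindle in tool xy [-0.8  0.2]
```

```bash
python3 -m pendant '{"commands":[[0.3,0,0,0.5,0],[0.3,0,0,1,0],[0.3,0,0,1.5,0],[0.3,0,0,1.5,0]]}' |grep wrist; python3 st.py;  python3 -m pendant '{"commands":[[0.3,0,0,0.5,0],[0.3,0,0,1,0],[0.3,0,0,1.5,0],[0.3,0,0,1.5,0]]}' |grep wrist; python3 st.py
```

```text
wrist_force: [-0.2, 0.1, -1.9]
t 26.85 tcp [555.3  51.5  54.1] yaw 6.0 F tool [-0.2 -0.1  1.9] Fw [-0.2  0.1 -1.9]
spindle in tool xy [-0.9  0.2]
wrist_force: [-0.4, -0.0, -2.8]
t 27.1833 tcp [555.3  51.5  52.6] yaw 6.0 F tool [-0.4 -0.   2.8] Fw [-0.4 -0.  -2.8]
spindle in tool xy [-0.9  0.2]
```

```bash
python3 -m pendant '{"commands":[[0.3,0,0,0.7,0],[0.3,0,0,1.4,0],[0.3,0,0,2.1,0],[0.3,0,0,2.8,0],[0.3,0,0,3.5,0],[0.3,0,0,4.2,0],[0.3,0,0,4.9,0],[0.3,0,0,5.5,0],[0.3,0,0,6,0],[0.3,0,0,6,0]]}' |grep wrist; python3 st.py;  python3 -m pendant '{"commands":[[0.3,0,0,0.3,0],[0.3,0,0,0.6,0],[0.3,0,0,0.9,0],[0.3,0,0,0.9,0]]}' |grep wrist; python3 st.py
```

```text
wrist_force: [-0.6, -0.0, -2.2]
t 28.0167 tcp [555.3  51.5  46.6] yaw 6.0 F tool [-0.6 -0.   2.2] Fw [-0.6 -0.  -2.2]
spindle in tool xy [-0.8  0.2]
wrist_force: [0.7, -0.0, -2.0]
t 28.35 tcp [555.4  51.5  45.8] yaw 6.0 F tool [0.6 0.1 2. ] Fw [ 0.7 -0.  -2. ]
spindle in tool xy [-0.9  0.2]
```

```bash
python3 -m pendant '{"commands":[[0.3,0,0,0.3,0],[0.3,0,0,0.6,0],[0.3,0,0,0.9,0],[0.3,0,0,0.9,0]]}' |grep wrist; python3 st.py
```

```text
wrist_force: [-0.3, -0.1, -3.2]
t 28.6833 tcp [555.4  51.5  44.9] yaw 6.0 F tool [-0.3  0.   3.2] Fw [-0.3 -0.1 -3.2]
spindle in tool xy [-0.9  0.2]
```

```bash
python3 -m pendant '{"commands":[[0.3,0,0,0.3,0],[0.3,0,0,0.6,0],[0.3,0,0,0.6,0]]}' |grep wrist; python3 st.py
```

```text
wrist_force: [0.4, -0.3, -2.7]
t 28.9333 tcp [555.4  51.5  44.3] yaw 6.0 F tool [0.4 0.3 2.7] Fw [ 0.4 -0.3 -2.7]
spindle in tool xy [-0.9  0.2]
```

```bash
python3 -m pendant '{"commands":[[0.3,0,0,0.3,0],[0.3,0,0,0.6,0],[0.3,0,0,0.6,0]]}' |grep wrist; python3 st.py
```

```text
wrist_force: [-1.3, 0.5, -0.9]
t 29.1833 tcp [555.4  51.5  44.1] yaw 6.0 F tool [-1.2 -0.6  0.9] Fw [-1.3  0.5 -0.9]
spindle in tool xy [-1.   0.2]
```

```bash
python3 -m pendant '{"commands":[[0.3,0,0,0.3,0],[0.3,0,0,0.5,0],[0.3,0,0,0.5,0]]}' |grep wrist; python3 st.py
```

```text
wrist_force: [-3.4, -0.5, 5.4]
t 29.4333 tcp [555.5  51.5  44.1] yaw 6.0 F tool [-3.4  0.1 -5.4] Fw [-3.4 -0.5  5.4]
spindle in tool xy [-1.   0.2]
```

The collar touched at TCP z 44.1 mm, as predicted for home. I'll relieve the load, open, and rise.

```bash
python3 -m pendant '{"commands":[[0.3,0,0,-0.5,0],[0.3,0,0,-0.7,0],[0.5,0,0,-0.7,0],[0.6,0,0,-0.7,0],[0.8,0,0,-0.7,0],[0.9,0,0,-0.7,0],[0.9,0,0,-0.7,0],[0.9,0,0,-0.7,0],[0.9,0,0,-0.7,0]]}' ; python3 st.py; python3 -m pendant '{"commands":[[0.9,0,0,-5,0],[0.9,0,0,-15,0],[0.9,0,0,-30,0],[0.9,0,0,-60,0],[0.9,0,0,-100,0],[0.9,0,0,-140,0],[0.9,-40,0,-150,0],[0.9,-80,0,-150,0],[0.9,-110,0,-150,0],[0.9,-110,0,-150,0]]}' |grep wrist
python3 -m pendant '{"commands":[[0.9,0,-40,0,0],[0.9,0,-80,0,0],[0.9,0,-120,0,0],[0.9,0,-150,0,0],[0.9,0,-150,0,0],[0.9,0,-150,0,0]]}' |grep wrist; python3 st.py
python3 - <<'E'
from meas import *
from station import camera
for n in("wrist","scene","top"):
    w=camera(n);np.savez(n+"8.npz",**w)
    P=cloud(w);m=(P[...,2]>.074)&(P[...,2]<.09)&(np.hypot(P[...,0]-.5545,P[...,1]-.0517)<.03)
    if m.sum()>5:
        v,u=np.nonzero(m);h=cv2.convexHull(np.c_[u,v].astype(np.float32));M=cv2.moments(h);print(n,m.sum(),P[m].mean(0).round(4),np.percentile(P[m][:,2],[5,50,95]).round(4),ray(w,(M["m10"]/M["m00"],M["m01"]/M["m00"]),.08).round(4))
s=load("scene8.npz");w=load("wrist8.npz");t=load("top8.npz")
a=cv2.resize(s["color"][190:305,215:325],(383,400),interpolation=cv2.INTER_CUBIC)
d=cv2.resize(t["color"][160:245,235:300],(306,400),interpolation=cv2.INTER_CUBIC)
cv2.imwrite("pics/m8.png",cv2.cvtColor(np.hstack([a,d]),cv2.COLOR_RGB2BGR))
E
```

```text
clock: 30.18
tcp_pos: [0.5554, 0.0515, 0.044]
orientation: [-0.0, 0.999, 0.053, 0.0]
wrist_force: [0.1, 0.2, -0.2]
grip_width: 0.902
gripper_force: 0.0
t 30.1833 tcp [555.4  51.5  44. ] yaw 6.0 F tool [ 0.1 -0.2  0.2] Fw [ 0.1  0.2 -0.2]
spindle in tool xy [-1.   0.2]
wrist_force: [-1.0, -0.8, 0.1]
wrist_force: [0.3, -1.5, 0.2]
t 31.5167 tcp [430.1 190.5 194.8] yaw 6.2 F tool [ 0.1  1.5 -0.2] Fw [ 0.3 -1.5  0.2]
spindle in tool xy [108.5 152. ]
wrist 2014 [0.5545 0.053  0.0791] [0.0754 0.0795 0.0808] [0.5543 0.0537 0.08  ]
scene 223 [0.5573 0.052  0.0784] [0.0752 0.0787 0.0807] [0.5581 0.0528 0.08  ]
top 168 [0.5533 0.0524 0.0797] [0.0768 0.0796 0.0829] [0.5531 0.0522 0.08  ]
```

View pics/m8.png

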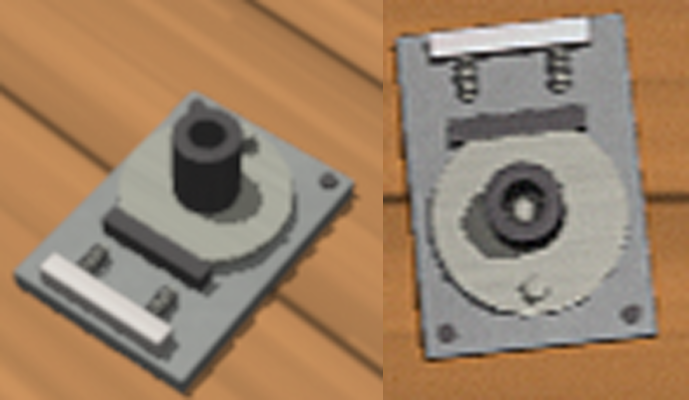

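The picture shows the collar upright on the spindle with its top at 80 mm, which means it is home. The flat is still flush along the bar. Handing in.

```bash
python3 -c "
from station import job_done
print(job_done())"
```

```text
the job is handed in; nothing more can be done
None
```

The disc was turned flush against the bar and held there under a steady push of about 9 N for over a second. The collar now stands home on the disc, released, and the job was handed in at about 32 s; no verdict was returned.

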